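Lock the mounting instruments in their tray

TASK

Pull the tray's black knob straight out until it snaps into its out position, which slides the three hooks clear of the notches. Then lay the spatula across the two combs in the pair of notches nearest the knob and the flat brush in the middle pair (order of use, ahead of the white folder already at the far end), each with the middle of its handle about midway between the combs, either end first, set down rather than dropped. Finally push the knob fully home so that the hooks close over all three, and let go; leave everything else on the table where it is.

Things in the scene. Friction and masses are not known exactly. Their poses are not given: they have to be found in the camera images.
- tray: Heavy wooden tray, fixed; base 160 (x) x 240 (y, -105 to +135) x 8 mm. Two combs 10 mm thick run along y at x = -38 and +38 mm (66 mm free between); notches 26 mm wide at y = +70, 0, -70; notch floors 28 mm, tooth tops 46 mm above the table. Steel bracket 40 x 8 mm, 68 high, at x -50, y 131. Origin: on the table under the middle notch pair, midway between combs; z up.
- notch_near (a point): Floor level (28 mm high) midway between the combs, at the notch pair nearest the knob (tray y = +70 mm); axes as the tray. The spatula goes here, lying along the tray's x.
- notch_mid (a point): The same for the middle notch pair (tray y = 0). The brush goes here.
- notch_far (a point): The same for the notch pair farthest from the knob (tray y = -70 mm), where the folder lies.
- keeper (a joint): Knob travel in m: 0 = home, 0.030 = out detent; slides outwards along the tray's +y. About 4 N starts it from either end; past the middle (0.015) it snaps to the other end and stays. It carries three steel hooks (tray x = -50 mm, undersides 51, tops 55 mm high): at 0 they bar the notches from above, at 0.030 they stand clear beside them, at the teeth.
- knob_grip (a point): Middle of the black knob, a disc 32 mm in diameter, 20 mm long along the tray's y, axis level, 50 mm above the table, at tray x = -50, y = +167 mm when home. Behind it a 12 mm rod shows for 22 mm up to the bracket when home. Can be pinched from above, across the tray's x.
- spatula: Spatula: straight dark wooden handle 150 x 16 x 14 mm (x, y, z), then a thin steel shank and a blade 60 x 20 x 3 mm, ending 152 mm from the origin towards +x. Origin at the middle of the handle, on its axis (7 mm above what it lies on). 60 g; balance point about 10 mm from the origin towards the blade.
- brush: Flat paste brush: straight pale wooden handle 150 x 18 x 12 mm (x, y, z), then a head 46 mm wide, 12 mm thick, ending 117 mm from the origin towards +x. Origin at the middle of the handle, on its axis (6 mm above what it lies on). 50 g; balance point about 15 mm from the origin or less towards the head.
- folder: White folder, a flat bar 170 x 16 x 8 mm (x, y, z), origin at its centre. It lies already in the far notch pair and stays there.
- ink_stick: Black ink stick 30 x 90 x 14 mm lying on the table; bystander.
- seal_stone: Standing stone block 26 x 26 x 55 mm; bystander, origin under it.
- dish: White dish, 100 mm across, 18 mm high; bystander.
- water_bowl: White bowl, 104 mm across, 50 mm high; bystander.
- cup: White cup, 72 mm across, 85 mm high; bystander.
- ink_bottle: Bottle, 56 mm across, 110 mm high; bystander.

How it is judged:
By the outcome, as a careful person would: the job done as asked, in the order asked, and still so for the second after the job is handed in, with the robot touching nothing.
It also fails if it takes over 72 s, if anything falls off the work surface, if the arm or the gripper's body presses on something with over 40 N, if the wrist force passes 120 N, or if a joint passes its speed limit or range.

ROBOT

A 6-joint arm with a two-finger parallel gripper is mounted at the origin on the work surface. World frame = base frame: x ahead of the robot, y to its left, z up, the work surface at z = 0. Lengths are in mm, angles in rad, forces in N, time in s.
With the tool pointing down it reaches from about 350 to 975 mm from the base axis. Payload 4.9 kg.
Tool frame: the origin (TCP) lies midway between the tips of the shut fingers; the grasp point (between the pads) lies 19 mm behind it; z points along the fingers, y is the direction in which the jaws open and shut (so a half turn about z gives the same grasp; the last joint's range is limited). The gripper opens to 85 mm and grips with 20 to 120 N. Pads are 22 mm wide; open, the fingers measure 114 mm over their backs; the gripper's body (76 mm by 85 mm) begins 54 mm behind the grasp point. The pads swing forward as they close: fully open they stand 13 mm farther back than shut.
Start: joints at [1.098, 0.053, 1.613, -0, 1.476, -0.119], TCP at [216.529, 586.273, 231.304] pointing down, gripper open.
Joint ranges: [-3.01, 3.01], [-1.01, 2.22], [0.06, 2.58], [-1.02, 4.17], [0.09, 2.62], [-3.14, 3.14]. Speed limits (rad/s): [2.57, 2.57, 3.14, 3.14, 3.14, 3.14].

INTERFACE

Orientations are given as a unit quaternion [x, y, z, w].
In Python, from rig import r gives the robot as it stands. The module is installed in compiled form; this text tells all that it offers.
- The arm moves only by the shell command python3 -m inch 'ROWS'. ROWS is text: rows parted by semicolons, each of 7 numbers parted by spaces: the turn, a rotation vector about the tool's x, y, z in rad, then the shift along the tool's x, y, z in mm, then the closure, from 0 (fully open) to 1 (shut). In form: ax ay az tx ty tz hand; .... A call has 1 to 12 rows; each row is the pose to reach, as a shift and turn from the pose commanded when the call began, along the tool's axes at that moment; what a row does not reach only later rows make up. A row lasts 1/10 s, in which the tool goes at most 50 mm and 8.59 degrees, less where a joint would pass 70% of its speed; a pose out of reach is approached as far as the arm can. A call with a gripper value outside its range is refused whole. The fingers move at their own pace and stop on an object; the grip force is fixed at half the most. Time passes only in rows, so rows that repeat a pose let the fingers close. It gives the time, the measured TCP pose, the force and the opening at its end, in the units of the state.
- r.get_state(): the state, without advancing time (a new reading comes with each control period).
- r.read_camera(name): name is "scene" or "top" or "wrist"; returns a dict with "img" (400x640x3 uint8, red, green, blue), "vfov" (degrees; the focal length in pixels is half the picture's height over the tangent of half this angle, whatever the lens; pixels are square), "cx", "cy" (the principal point, pixels), "rvec" (rotation vector, rad) and "tvec" (3), from world to camera coordinates, as OpenCV has them; the wrist camera has in their place "tool_from_camera" (4x4, takes a point from camera to tool coordinates, whose origin is the TCP and whose axes are the flange's). Camera axes: x right, y down, z forward; pixel columns grow to the right and rows downward; lengths in mm; the calibration is good to about 2 mm. The wrist camera is an equidistant fisheye: a pixel r from the principal point sees the ray r / f radians off the axis. A picture is of the moment at which its call begins: read the wrist's pose just before it. There is no depth.
- r.hand_in(): hands the job in, once; it reports no verdict.
The state is a dict: "time": time; "qpos": joint angles; "qd": joint speeds; "joint_torque": joint torques, N m; "eef_pos": TCP position; "eef_rot": TCP orientation; "contact_force": force on the tool from outside, world axes, zero at the start; "wrist_torque": the same for the moment, N m; "finger_gap": opening from 0.0 (shut) to 1.0 (fully open).
Only numpy, scipy, OpenCV 4.12 (cv2) and the standard library are available. Lean on these libraries where they do the work, as an engineer would, in place of code of your own. Each camera call takes 0.05 s, during which the arm holds its last target.

## Working session

There is one attempt and no reset: what is moved stays moved. The work goes in short steps, Python scripts to look and compute and a shell command to move; the robot and the scene stay as the last step left them, time stands still between calls to the robot, and variables do not carry over. Pictures are saved under pics/ and viewed, and the job is handed in when it is done.

```bash
mkdir -p pics
python3 - <<'E'
from rig import r
import cv2
s=r.get_state()
print({k:s[k] for k in('time','eef_pos','eef_rot','contact_force','finger_gap')})
for n in('scene','top','wrist'):
    c=r.read_camera(n); cv2.imwrite(f'pics/{n}0.png',c['img'][:,:,::-1]); print(n,{k:v for k,v in c.items() if k!='img'})
E
```

```text
{'time': 0.0, 'eef_pos': array([216.24154299, 585.73597989, 230.07935801]), 'eef_rot': array([ 1.75969601e-01,  9.84395070e-01, -9.77627420e-04, -2.98134243e-04]), 'contact_force': array([ 0.02861379,  0.62410603, -0.31050568]), 'finger_gap': 0.9999388646803011}
scene {'vfov': 54.301714836635796, 'cx': 318.2385044066481, 'cy': 201.4451740709455, 'rvec': array([ 1.66172369,  1.70309691, -0.80539487]), 'tvec': array([  74.27963487, -299.58278085, 1625.35861524])}
top {'vfov': 45.95934546417259, 'cx': 320.1252390447734, 'cy': 196.2480818714952, 'rvec': array([ 2.17678709, -2.21316441,  0.05153533]), 'tvec': array([ -70.71548074,  542.00350846, 1339.97830955])}
wrist {'vfov': 65.70646984690485, 'cx': 317.7809025008361, 'cy': 193.9239888476692, 'tool_from_camera': array([[-7.19832128e-04, -9.45543563e-01, -3.25494780e-01,
         8.40863748e+01],
       [ 9.99999627e-01, -5.25511441e-04, -6.84920045e-04,
        -5.09687885e-01],
       [ 4.76570510e-04, -3.25495152e-01,  9.45543589e-01,
        -1.41697540e+02],
       [ 0.00000000e+00,  0.00000000e+00,  0.00000000e+00,
         1.00000000e+00]])}
```

View pics/scene0.png

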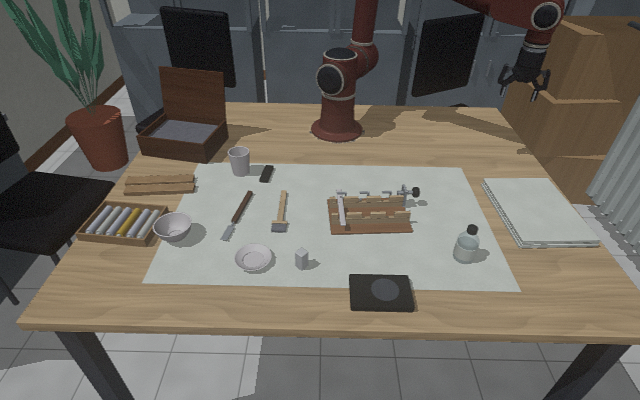

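View pics/top0.png

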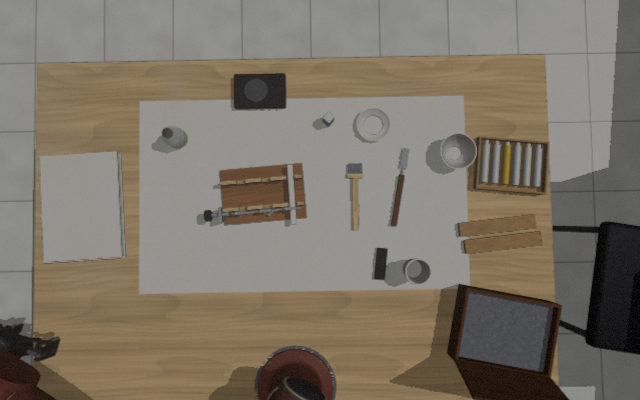

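View pics/wrist0.png

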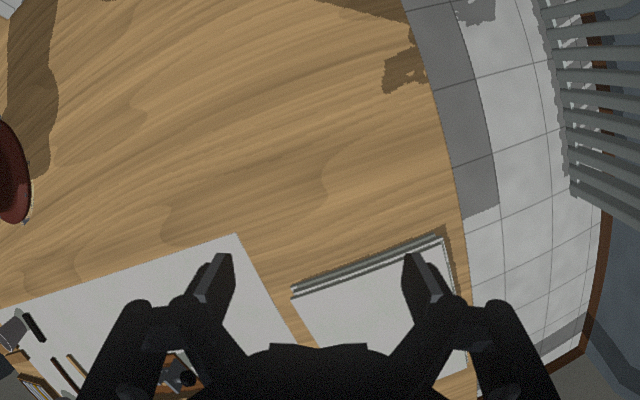

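The overview shows the tray (knob at px 208,215 in top), the brush (355,195) with its head up-image, and the spatula (398,200) with its blade up-image. I'll enlarge the top view and set up ray helpers.

```bash
cat > h.py <<'E'
import numpy as np, cv2
from scipy.spatial.transform import Rotation as R
from rig import r
def ray(c,px,st=None):
    u=np.atleast_2d(np.asarray(px,float)); f=200/np.tan(np.radians(c['vfov'])/2)
    d=(u-[c['cx'],c['cy']])/f
    if 'rvec' in c:
        M=cv2.Rodrigues(c['rvec'])[0]; o=-M.T@c['tvec']; v=np.c_[d,np.ones(len(d))]@M
    else:
        th=np.linalg.norm(d,axis=1,keepdims=True); k=np.sin(th)/np.maximum(th,1e-9)
        v=np.c_[d*k,np.cos(th)]; T=c['tool_from_camera']; Rt=R.from_quat(st['eef_rot']).as_matrix()
        o=Rt@T[:3,3]+st['eef_pos']; v=v@T[:3,:3].T@Rt.T
    return o,v
def plane(c,px,z,st=None):
    o,v=ray(c,px,st); return o+v*((z-o[2])/v[:,2:])
def project(c,P,st=None):
    P=np.atleast_2d(np.asarray(P,float)); f=200/np.tan(np.radians(c['vfov'])/2)
    if 'rvec' in c:
        p=P@cv2.Rodrigues(c['rvec'])[0].T+c['tvec']; return p[:,:2]/p[:,2:]*f+[c['cx'],c['cy']]
    T=c['tool_from_camera']; Rt=R.from_quat(st['eef_rot']).as_matrix()
    p=((P-st['eef_pos'])@Rt-T[:3,3])@T[:3,:3]
    rr=np.linalg.norm(p[:,:2],axis=1,keepdims=True); th=np.arctan2(rr,p[:,2:])
    return p[:,:2]/np.maximum(rr,1e-9)*th*f+[c['cx'],c['cy']]
def snap(n,name):
    st=r.get_state(); c=r.read_camera(n); cv2.imwrite(f'pics/{name}.png',c['img'][:,:,::-1])
    import pickle; pickle.dump((c,st),open(f'pics/{name}.pkl','wb')); return c,st
def load(name):
    import pickle; return pickle.load(open(f'pics/{name}.pkl','rb'))
def tool(st,P):
    "world point -> shift in tool axes from the present TCP"
    return R.from_quat(st['eef_rot']).as_matrix().T@(np.asarray(P)-st['eef_pos'])
E
python3 - <<'E'
from h import *
c,st=snap('top','top1')
cv2.imwrite('pics/topA.png',cv2.resize(c['img'][140:250,195:315,::-1],None,fx=5,fy=5,interpolation=cv2.INTER_CUBIC))
cv2.imwrite('pics/topB.png',cv2.resize(c['img'][140:250,325:425,::-1],None,fx=5,fy=5,interpolation=cv2.INTER_CUBIC))
E
```

```text
(no output)
```

View pics/topA.png

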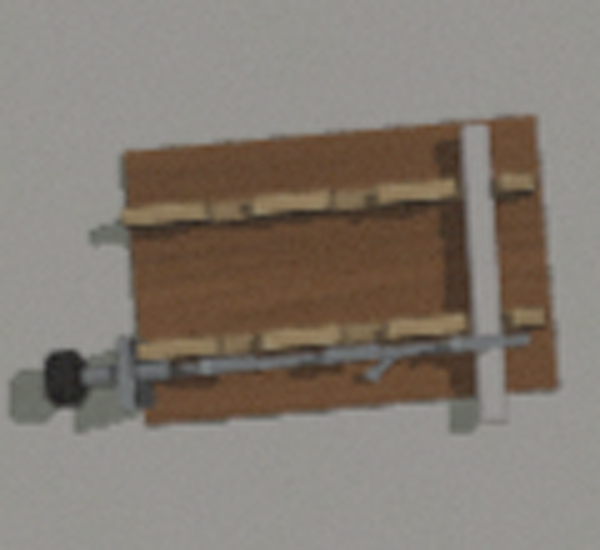

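View pics/topB.png

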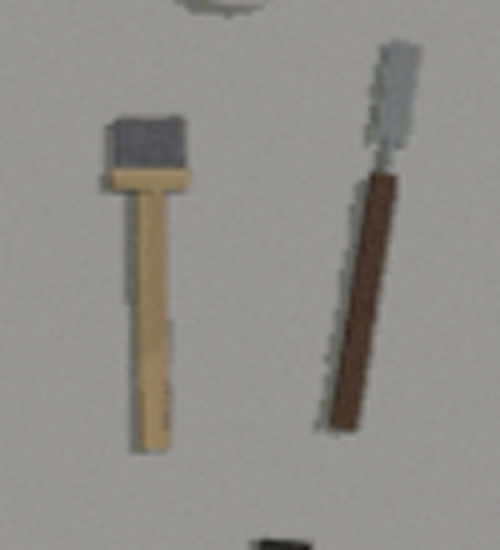

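Run:
```python
from h import *
c,st=load('top1')
A=lambda p:np.array(p)/5+[195-.4,140-.4]
B=lambda p:np.array(p)/5+[325-.4,140-.4]
tr=plane(c,A([[125,153],[537,117],[557,387],[147,425]]),8)
print(tr.round(1)); print([np.linalg.norm(tr[i]-tr[i-3]).round(1) for i in range(4)])
# y axis of tray: from right(-105) to left(+135)
dy=(tr[0]-tr[1])+(tr[3]-tr[2]); a=np.arctan2(dy[1],dy[0]); print('tray y dir deg',np.degrees(a))
dx=(tr[0]-tr[3])+(tr[1]-tr[2]); print('x dir',np.degrees(np.arctan2(dx[1],dx[0])))
y=np.array([np.cos(a),np.sin(a)]);x=np.array([y[1],-y[0]])
o=tr[:,:2].mean(0)-15*y; print('origin',o, 'knob pred',o-50*x+167*y,'meas',plane(c,A([66,378]),60))
for n,q,z in(('spat',[[384,174],[344,430]],14),('spblade',[[401,42]],3),('brush',[[152,190],[155,450]],12),('brtip',[[148,118]],12)):
    P=plane(c,B(q),z); print(n,P.round(1),P.mean(0).round(1))
    if len(q)>1: d=P[0]-P[1]; print(np.linalg.norm(d),np.degrees(np.arctan2(d[1],d[0])))
m=cv2.cvtColor(c['img'],cv2.COLOR_RGB2GRAY)
```

```text
[[621.2 209.6   8. ]
 [638.1 -28.9   8. ]
 [482.  -38.1   8. ]
 [464.1 197.9   8. ]]
[np.float64(239.1), np.float64(156.4), np.float64(236.7), np.float64(157.6)]
tray y dir deg 94.19714296348121
x dir 3.823819212927214
origin [552.443316    70.17277746] knob pred [490.35493574 233.06548152] meas [[491.12160256 231.81098401  60.        ]]
spat [[ 599.7 -314.2   14. ]
 [ 453.3 -287.7   14. ]] [ 526.5 -300.9   14. ]
148.79291799158852 -10.267545594929368
spblade [[ 677.5 -327.9    3. ]] [ 677.5 -327.9    3. ]
brush [[ 592.9 -180.9   12. ]
 [ 443.6 -179.6   12. ]] [ 518.2 -180.3   12. ]
149.27797843240572 -0.4961517564339736
brtip [[ 634.5 -179.4   12. ]] [ 634.5 -179.4   12. ]
```

Measured sizes agree with the given ones (tray 239x157, handles 149 mm). I'll work out the move above the knob next.

```bash
cat >> h.py <<'E'
def go(x,y,z,ang,st=None):
    "print shift/turn (tool axes now) to put TCP at x,y,z, pointing down, tool y at world angle ang deg"
    st=st or r.get_state(); M=R.from_quat(st['eef_rot']); a=np.radians(ang)
    yy=np.array([np.cos(a),np.sin(a),0]); zz=np.array([0,0,-1.]); T=R.from_matrix(np.c_[np.cross(yy,zz),yy,zz])
    print('turn',(M.inv()*T).as_rotvec().round(3),'shift',(M.inv().apply(np.array([x,y,z])-st['eef_pos'])).round(1))
E
python3 -c "
from h import *
go(490.5,232.5,140,4)"
```

```text
turn [-1.000e-03  1.000e-03  1.147e+00] shift [-379.6 -236.4   90.8]
```

```bash
python3 -m inch '0 0 0.1 -38 -24 9 0; 0 0 0.23 -76 -47 18 0; 0 0 0.34 -114 -71 27 0; 0 0 0.46 -152 -95 36 0; 0 0 0.57 -190 -118 45 0; 0 0 0.69 -228 -142 54 0; 0 0 0.8 -266 -165 64 0; 0 0 0.92 -304 -189 73 0; 0 0 1.03 -342 -213 82 0; 0 0 1.147 -380 -236 91 0; 0 0 1.147 -380 -236 91 0; 0 0 1.147 -380 -236 91 0'
python3 -c "
from h import *
c,st=snap('wrist','w1')
go(490.5,232.5,28,4,st)
o=np.array([552.4,70.2]);a=np.radians(4.0);x=np.array([np.cos(a),np.sin(a)]);y=np.array([-x[1],x[0]])
print(project(c,np.r_[o-50*x+167*y,50],st),project(c,np.r_[o-50*x+167*y,66],st))
"
```

```text
time: 1.4
eef_pos: [491.3, 232.6, 139.9]
eef_rot: [0.682, 0.731, -0.0, -0.001]
contact_force: [0.3, 0.8, -0.4]
finger_gap: 0.998
turn [-0.001 -0.    -0.001] shift [ -0.   -0.6 111.9]
[[317.98881719 197.48310603]] [[317.94780258 204.7176594 ]]
```

View pics/w1.png

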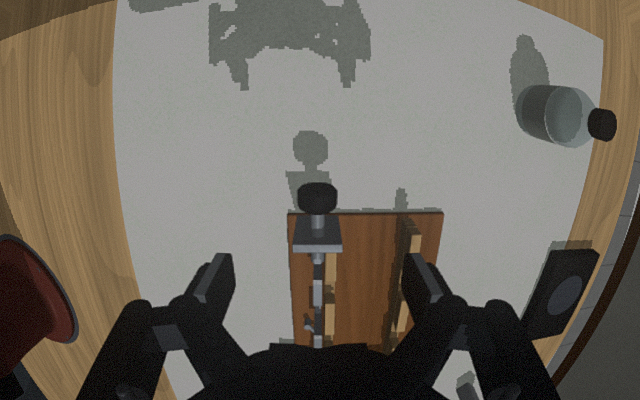

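The wrist view shows the knob at (318,197), exactly where my tray estimate predicted it. I'll descend and pinch.

```bash
python3 -m inch '0 0 0 0 -1 25 0.2; 0 0 0 0 -1 50 0.2; 0 0 0 0 -1 75 0.2; 0 0 0 0 -1 95 0.2; 0 0 0 0 -1 108 0.2; 0 0 0 0 -1 112 0.2; 0 0 0 0 -1 112 0.2; 0 0 0 0 -1 112 0.7; 0 0 0 0 -1 112 0.7; 0 0 0 0 -1 112 0.7; 0 0 0 0 -1 112 0.7'
python3 -c "
from h import *
c,st=snap('wrist','w2')"
```

```text
time: 2.55
eef_pos: [490.4, 233.5, 29.9]
eef_rot: [0.682, 0.731, 0.0, -0.0]
contact_force: [-4.5, -0.8, 5.7]
finger_gap: 0.344
```

View pics/w2.png

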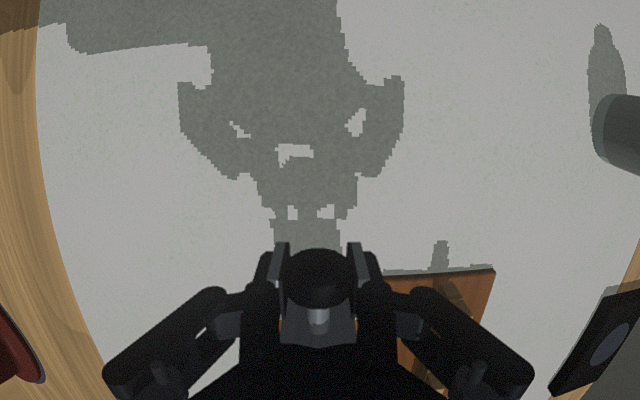

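The knob (318,275) is between the pads. I'll pull along tool +x, which is tray +y.

```bash
python3 -m inch '0 0 0 5 0 0 0.7; 0 0 0 10 0 0 0.7; 0 0 0 15 0 0 0.7; 0 0 0 20 0 0 0.7; 0 0 0 25 0 0 0.7; 0 0 0 29 0 0 0.7; 0 0 0 31 0 0 0.7; 0 0 0 31 0 0 0.7; 0 0 0 31 0 0 0.7'
python3 -m inch '0 0 0 0 0 0 0.3; 0 0 0 0 0 0 0.2; 0 0 0 0 0 0 0.2; 0 0 0 0 0 -30 0.2; 0 0 0 0 0 -75 0.2; 0 0 0 0 0 -120 0.2; 0 0 0 0 0 -130 0.2; 0 0 0 0 0 -130 0.2'
python3 -c "
from h import *
c,st=snap('wrist','w3');c,st=snap('top','top2')
cv2.imwrite('pics/topA2.png',cv2.resize(c['img'][140:250,195:315,::-1],None,fx=5,fy=5,interpolation=cv2.INTER_CUBIC))"
```

```text
time: 3.5
eef_pos: [488.2, 263.4, 29.9]
eef_rot: [0.682, 0.731, -0.001, 0.0]
contact_force: [-4.0, -4.2, 6.5]
finger_gap: 0.348
time: 4.3
eef_pos: [489.8, 264.8, 161.3]
eef_rot: [0.682, 0.731, 0.003, 0.001]
contact_force: [0.1, -0.0, 0.0]
finger_gap: 0.799
```

View pics/w3.png

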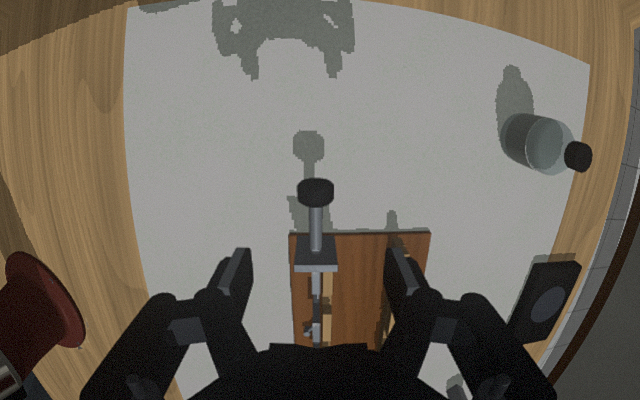

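View pics/topA2.png

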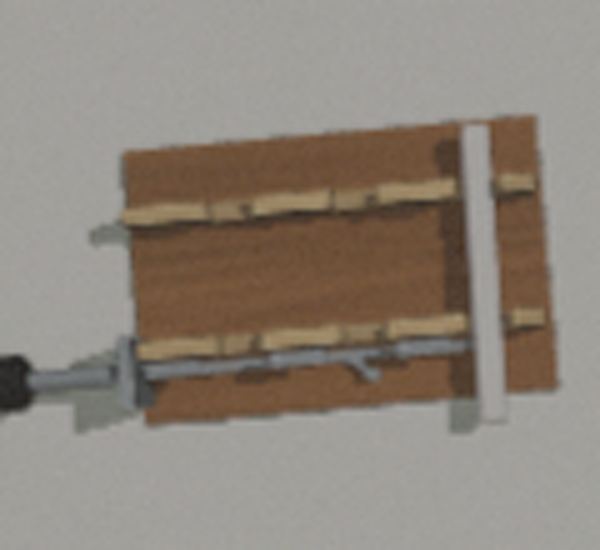

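The knob moved about 30 mm (zoom px 66→12) and the hooks stand at the teeth. Next is the spatula.

```bash
python3 -c "
from h import *
go(534.4,-302.3,150,79.7)"
```

```text
turn [-2.000e-03 -1.000e-03 -1.321e+00] shift [-568.     7.4    7.1]
```

```bash
python3 -m inch '0 0 -0.1 -47 1 1 0.2; 0 0 -0.2 -95 1 1 0.2; 0 0 -0.31 -142 2 2 0.2; 0 0 -0.42 -189 3 2 0.4; 0 0 -0.53 -237 3 3 0.4; 0 0 -0.64 -284 4 4 0.4; 0 0 -0.75 -331 4 4 0.4; 0 0 -0.86 -379 5 5 0.4; 0 0 -0.98 -426 6 5 0.4; 0 0 -1.1 -473 6 6 0.4; 0 0 -1.21 -521 7 7 0.4; 0 0 -1.321 -568 7 7 0.4'
python3 -m inch '0 0 0 0 0 0 0.4;0 0 0 0 0 0 0.4'
python3 -c "
from h import *
c,st=snap('wrist','w4')
go(534.4,-302.3,50,79.7,st)
a=np.radians(-10.3);d=np.array([np.cos(a),np.sin(a)])
print(project(c,[np.r_[np.array([526.5,-300.9])+t*d,14] for t in(-75,0,75)],st))
"
```

```text
time: 5.6
eef_pos: [533.1, -303.0, 147.5]
eef_rot: [0.088, 0.996, 0.002, -0.002]
contact_force: [0.8, -0.3, -0.2]
finger_gap: 0.601
time: 5.8
eef_pos: [533.3, -302.0, 148.0]
eef_rot: [0.091, 0.996, 0.002, -0.002]
contact_force: [-0.1, -0.1, 0.6]
finger_gap: 0.602
turn [ 0.003 -0.005 -0.003] shift [-1.6 -0.3 98. ]
[[317.70934693  94.5922068 ]
 [317.97827798 176.61811027]
 [318.20360983 248.31438024]]
```

View pics/w4.png

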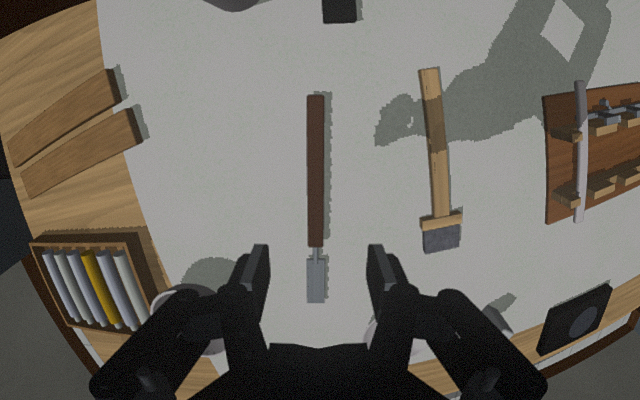

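Run:
```python
from h import *
for name,box,mask,z in(('w4',(60,280,290,345),'d',14),('w4',(60,230,400,470),'p',12)):
    c,st=load(name); y0,y1,x0,x1=box; im=c['img'][y0:y1,x0:x1].astype(int)
    R_,G,B=im[...,0],im[...,1],im[...,2]
    m=((R_-B>15)&(R_<120)) if mask=='d' else (R_-B>25)
    m=m.astype(np.uint8); n,l,s,_=cv2.connectedComponentsWithStats(m); k=1+s[1:,4].argmax()
    v,u=np.nonzero(l==k); P=plane(c,np.c_[u+x0,v+y0],z,st)[:,:2]
    rc=cv2.minAreaRect(P.astype(np.float32)); print(s[k],rc)
    if mask=='d':
        mu=P.mean(0); w=np.linalg.svd(P-mu,full_matrices=False)[2][0]; w*=np.sign(w[0]); print(mu,np.degrees(np.arctan2(w[1],w[0])))
```

```text
[  17   35   17  152 2364] ((524.8828125, -303.298828125), (14.702381134033203, 146.96994018554688), 79.49227142333984)
[ 520.18044708 -302.528165  ] -10.642497146912524
[  19    8   43  162 2992] ((523.2484741210938, -183.91925048828125), (46.90534210205078, 160.7244110107422), 89.96488952636719)
```

```bash
python3 -c "
from h import *
go(533.4,-303.7,2.5,79.5)"
```

```text
turn [ 0.003 -0.004  0.002] shift [ -1.   -3.  145.9]
```

```bash
python3 -m inch '0 0 0 -1 -2 30 0.45; 0 0 0 -1 -2 65 0.5; 0 0 0 -1 -2 100 0.5; 0 0 0 -1 -2 125 0.5; 0 0 0 -1 -2 138 0.5; 0 0 0 -1 -2 143 0.5; 0 0 0 -1 -2 145 0.5; 0 0 0 -1 -2 145.5 0.5'
python3 -c "
from h import *
c,st=snap('wrist','w5');print(st['eef_pos'],st['contact_force'])"
```

```text
time: 6.65
eef_pos: [536.3, -304.5, 7.1]
eef_rot: [0.09, 0.996, -0.001, 0.001]
contact_force: [0.3, 0.6, 0.2]
finger_gap: 0.502
[ 536.34706874 -304.50000953    7.13023955] [0.33466455 0.58240625 0.24010976]
```

View pics/w5.png

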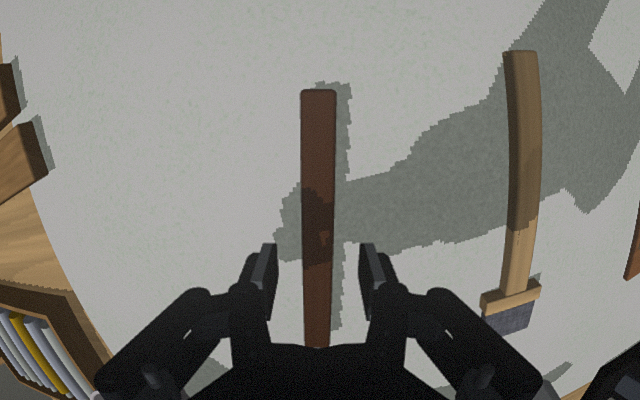

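The handle lies centred between the pads (318 px), so I'll close.

```bash
python3 -m inch '0 0 0 0 0 0 0.5; 0 0 0 0 0 0 0.9; 0 0 0 0 0 0 0.9; 0 0 0 0 0 0 0.9; 0 0 0 0 0 0 0.9; 0 0 0 0 0 0 0.9'
python3 -c "
from h import *
go(533.4,-303.7,2.5,79.5)"
```

```text
time: 7.3
eef_pos: [535.9, -304.6, 6.7]
eef_rot: [0.09, 0.996, -0.0, 0.001]
contact_force: [0.3, -0.5, 4.6]
finger_gap: 0.16
turn [-0.001  0.001  0.003] shift [2.7 0.5 4.2]
```

```bash
python3 -m inch '0 0 0 0 0 -5 0.9; 0 0 0 0 0 -20 0.9; 0 0 0 0 0 -40 0.9; 0 0 0 0 0 -60 0.9; 0 0 0 0 0 -60 0.9'
python3 -c "
from h import *
c,st=snap('wrist','w6');snap('scene','s6');print(st['eef_pos'],st['contact_force'],st['finger_gap'])
im=load('s6')[0]['img'];cv2.imwrite('pics/s6z.png',cv2.resize(im[130:280,180:340,::-1],None,fx=5,fy=4*1.25))"
```

```text
time: 7.8
eef_pos: [537.5, -305.7, 70.0]
eef_rot: [0.09, 0.996, -0.002, 0.003]
contact_force: [0.8, -0.4, -0.4]
finger_gap: 0.162
[ 537.53273757 -305.66643132   70.01530669] [ 0.7658964  -0.3868121  -0.35715776] 0.16207173842671588
```

View pics/w6.png

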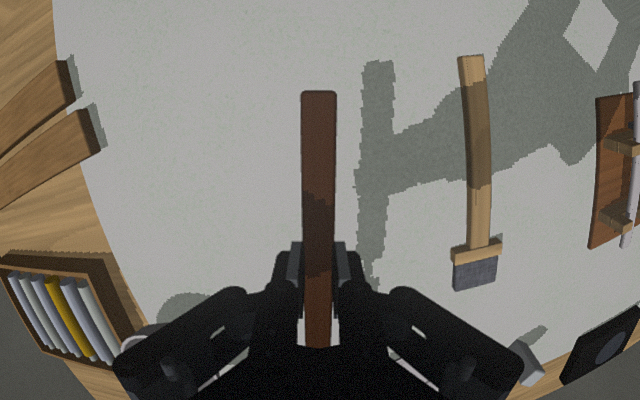

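View pics/s6.png

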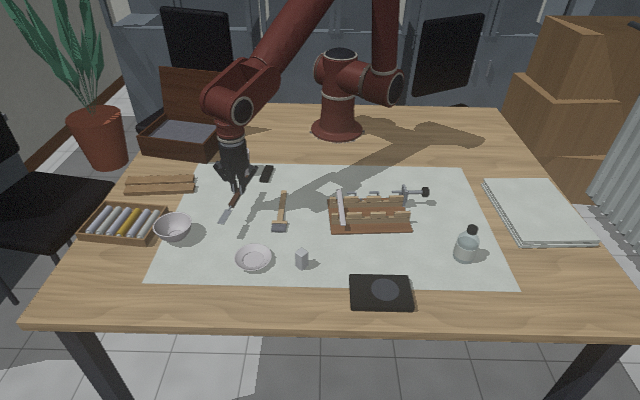

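Run:
```python
from h import *
for n,px in(('w5',[319,90]),('w6',[319,92])):
    c,st=load(n); o,v=ray(c,[px,[319,250]],dict(eef_rot=[0,0,0,1],eef_pos=np.zeros(3)))
    for zt in(-7,):print(n,(o+v*((zt-o[2])/v[:,2:])).round(1))
```

```text
w5 [[84.7 -0.1 -7. ]
 [ 8.4 -0.  -7. ]]
w6 [[83.9 -0.1 -7. ]
 [ 8.4 -0.  -7. ]]
```

```bash
python3 -c "
from h import *
go(556.8,140.6,125,94)"
```

```text
turn [-0.001  0.001 -0.25 ] shift [ 58.7 441.5 -58.9]
```

```bash
python3 -m inch '0 0 0 2 10 -15 0.9; 0 0 -0.02 5 35 -30 0.9; 0 0 -0.04 10 75 -45 0.9; 0 0 -0.07 15 118 -59 0.9; 0 0 -0.1 21 161 -59 0.9; 0 0 -0.12 27 205 -59 0.9; 0 0 -0.15 33 249 -59 0.9; 0 0 -0.17 39 293 -59 0.9; 0 0 -0.2 45 337 -59 0.9; 0 0 -0.22 51 381 -59 0.9; 0 0 -0.24 56 418 -59 0.9; 0 0 -0.25 58 436 -59 0.9'
python3 -m inch '0 0 0 0.5 4 0 0.9; 0 0 0 0.7 5.5 0 0.9; 0 0 0 0.7 5.5 0 0.9'
python3 - <<'E'
from h import *
c,st=snap('wrist','w7'); snap('top','top3'); print(st['eef_pos'])
o=np.array([552.4,70.2]);a=np.radians(4.0);x=np.array([np.cos(a),np.sin(a)]);y=np.array([-x[1],x[0]])
im=c['img'][:,:,::-1].copy()
for tx in(-43,-33,33,43):
  for ty in(-13,13,57,83):
    p=project(c,np.r_[o+tx*x+ty*y,46],st)[0]; cv2.circle(im,tuple(int(t) for t in p.round()),1,(0,255,0),-1)
cv2.imwrite('pics/w7o.png',im)
go(556.8,140.6,60,94)
E
```

```text
time: 9.1
eef_pos: [554.9, 138.6, 124.4]
eef_rot: [-0.037, 0.999, 0.0, -0.001]
contact_force: [0.4, -0.7, -0.3]
finger_gap: 0.16
time: 9.4
eef_pos: [554.8, 139.9, 124.5]
eef_rot: [-0.035, 0.999, -0.0, -0.0]
contact_force: [-0.2, 0.1, -0.9]
finger_gap: 0.161
[554.78756086 139.9475069  124.51739936]
turn [-0.    -0.    -0.001] shift [-1.8  0.9 64.7]
```

View pics/w7o.png

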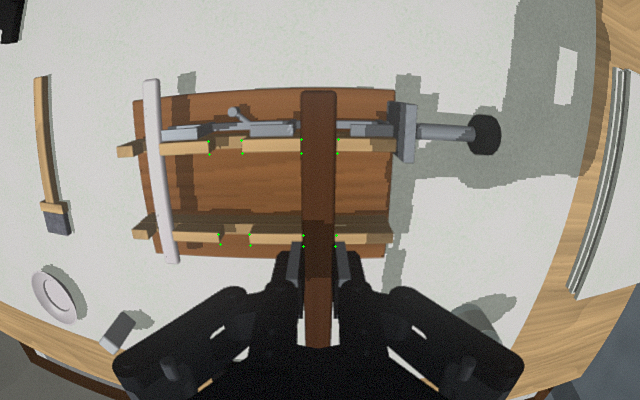

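Predicted tooth corners fall on the real notches (302–337 px), and the handle is centred over the near pair. I'll lower it.

```bash
python3 -m inch '0 0 0 -1 0.5 15 0.9; 0 0 0 -2 1 40 0.9; 0 0 0 -2 1 60 0.9; 0 0 0 -2 1 72 0.9; 0 0 0 -2 1 80 0.9; 0 0 0 -2 1 83 0.9; 0 0 0 -2 1 85 0.9; 0 0 0 -2 1 85 0.9; 0 0 0 -2 1 85 0.9'
python3 - <<'E'
from h import *
c,st=snap('wrist','w8'); go(556.8,140.6,34.5,94)
E
```

```text
time: 10.4
eef_pos: [557.8, 141.9, 40.7]
eef_rot: [-0.035, 0.999, 0.0, 0.001]
contact_force: [0.1, -0.7, -0.7]
finger_gap: 0.164
turn [0.    0.002 0.   ] shift [ 1.1 -1.2  6.2]
```

View pics/w8.png

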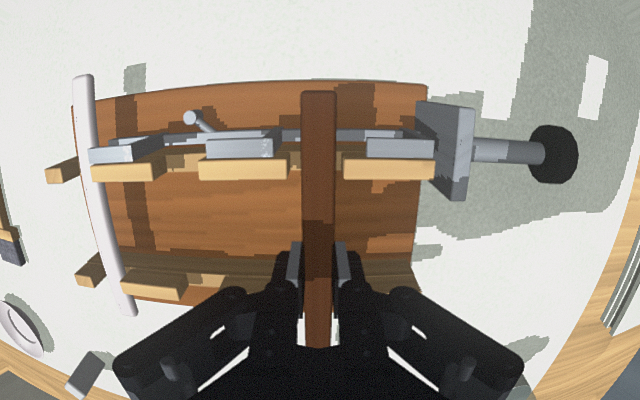

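The handle (302–336 px) is between the teeth (290–343). I'll lower it gently the last ~6 mm.

```bash
python3 -m inch '0 0 0 0.5 -0.7 1.5 0.9; 0 0 0 0.5 -0.7 3 0.9; 0 0 0 0.5 -0.7 4 0.9; 0 0 0 0.5 -0.7 5 0.9;  0 0 0 0.5 -0.7 5 0.9; 0 0 0 0.5 -0.7 5 0.9'
```

```text
time: 11.05
eef_pos: [556.7, 141.0, 34.7]
eef_rot: [-0.035, 0.999, 0.0, 0.0]
contact_force: [0.5, 0.1, -1.4]
finger_gap: 0.16
```

```bash
python3 -m inch '0 0 0 0 0 0.7 0.9; 0 0 0 0 0 1.2 0.9; 0 0 0 0 0 1.2 0.9'
```

```text
time: 11.35
eef_pos: [556.9, 141.1, 34.7]
eef_rot: [-0.035, 0.999, -0.0, -0.0]
contact_force: [-3.6, -0.5, 5.7]
finger_gap: 0.161
```

It touches at 5.7 N at the expected height. I'll release and rise.

```bash
python3 -m inch '0 0 0 0 0 0 0.7; 0 0 0 0 0 0 0.6; 0 0 0 0 0 0 0.5; 0 0 0 0 0 0 0.5; 0 0 0 0 0 -15 0.5; 0 0 0 0 0 -40 0.5; 0 0 0 0 0 -80 0.5; 0 0 0 0 0 -105 0.5; 0 0 0 0 0 -115 0.5;0 0 0 0 0 -115 0.5'
python3 - <<'E'
from h import *
c,st=snap('wrist','w9'); go(526,-181.5,130,90,st)
E
```

```text
time: 12.35
eef_pos: [558.0, 141.2, 151.2]
eef_rot: [-0.035, 0.999, 0.0, 0.002]
contact_force: [0.7, -0.4, -0.4]
finger_gap: 0.499
turn [0.    0.004 0.07 ] shift [  54.7 -319.7   20.9]
```

View pics/w9.png

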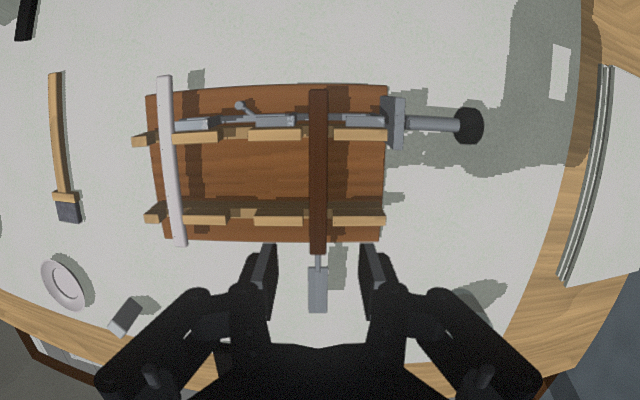

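The spatula lies in the near notches. On to the brush.

```bash
python3 -m inch '0 0 0.01 6 -35 2 0.45; 0 0 0.02 12 -71 5 0.45; 0 0 0.03 18 -107 7 0.45; 0 0 0.04 24 -142 9 0.45; 0 0 0.05 30 -178 12 0.45; 0 0 0.06 37 -213 14 0.45; 0 0 0.07 43 -249 16 0.45; 0 0 0.07 49 -284 19 0.45; 0 0 0.075 53 -308 21 0.45; 0 0 0.075 54 -320 21 0.45; 0 0 0.075 54 -320 21 0.45; 0 0 0.075 54 -320 21 0.45'
python3 - <<'E'
from h import *
c,st=snap('wrist','w10'); print(st['eef_pos'])
d=np.array([1,-.009]);print(project(c,[np.r_[np.array([518.2,-180.3])+t*d,12] for t in(-75,0,75)],st))
o=np.array([552.4,70.2]);a=np.radians(4.0);x=np.array([np.cos(a),np.sin(a)]);y=np.array([-x[1],x[0]])
c,st=load('w9')
for p in([318,90],[318,254]):
    P=plane(c,p,42,st)[0,:2]-o; print('spat tray',P@x,P@y)
E
```

```text
time: 13.6
eef_pos: [524.9, -181.1, 126.6]
eef_rot: [0.002, 1.0, 0.001, -0.001]
contact_force: [-0.7, 0.3, 0.1]
finger_gap: 0.55
[ 524.91263755 -181.06008683  126.63554662]
[[319.58268095  94.55964556]
 [319.15492066 182.446898  ]
 [318.73207547 257.74053181]]
spat tray -74.32978496998487 70.05293446453219
spat tray 72.31064879691887 70.03900286433782
```

View pics/w10.png

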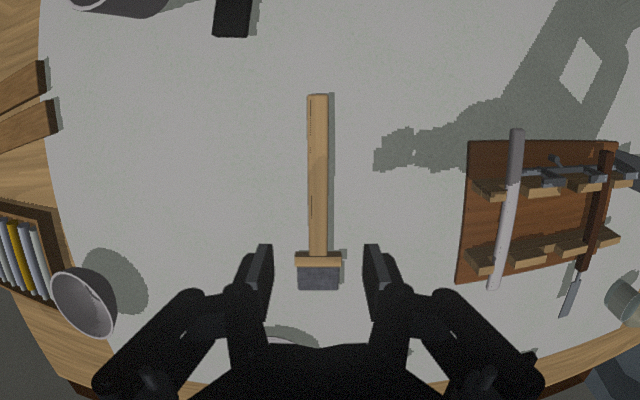

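```bash
python3 -m inch '0 0 0 -1 0 25 0.45; 0 0 0 -2 -1 60 0.5; 0 0 0 -2 -1 90 0.5; 0 0 0 -2 -1 108 0.5; 0 0 0 -2 -1 116 0.5; 0 0 0 -2 -1 120 0.5; 0 0 0 -2 -1 122 0.5; 0 0 0 -2 -1 122 0.5; 0 0 0 -2 -1 122 0.5'
python3 -c "
from h import *
c,st=snap('wrist','w11');print(st['eef_pos'],st['contact_force'])"
```

```text
time: 14.55
eef_pos: [528.1, -183.4, 6.8]
eef_rot: [0.002, 1.0, -0.0, 0.001]
contact_force: [0.9, 0.5, -0.4]
finger_gap: 0.5
[ 528.11448019 -183.35855668    6.80422773] [ 0.93861023  0.46935217 -0.4167819 ]
```

View pics/w11.png

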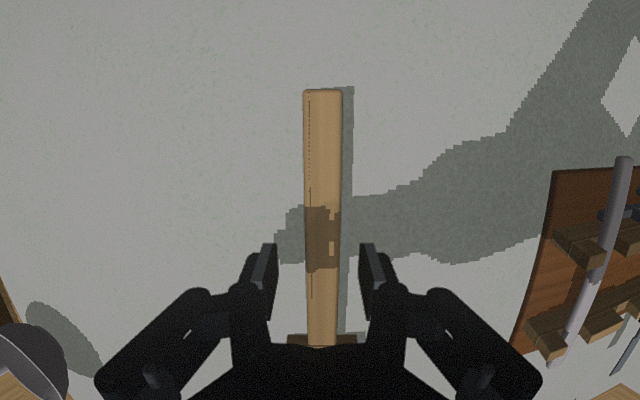

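```bash
python3 -m inch '0 0 0 0 1 1 0.5; 0 0 0 0 1.5 2 0.5; 0 0 0 0 1.5 2 0.9; 0 0 0 0 1.5 2 0.9; 0 0 0 0 1.5 2 0.9; 0 0 0 0 1.5 2 0.9; 0 0 0 0 1.5 2 0.9'
python3 -m inch '0 0 0 0 0 -5 0.9; 0 0 0 0 0 -20 0.9; 0 0 0 0 0 -50 0.9; 0 0 0 0 0 -90 0.9; 0 0 0 0 0 -118 0.9; 0 0 0 0 0 -120 0.9'
python3 - <<'E'
from h import *
c,st=snap('wrist','w12')
for n in('w11','w12'):
    c,st=load(n); im=c['img'][:,:,:].astype(int); m=((im[...,0]-im[...,2]>25)&(im[...,0]>80)).astype(np.uint8); m[:,:295]=0;m[:,350:]=0
    v,u=np.nonzero(m[:240]); print(n,v.min(),[ (np.nonzero(m[k])[0].min(),np.nonzero(m[k])[0].max()) for k in(110,170,220)])
    o,d=ray(c,[[320,v.min()]],dict(eef_rot=[0,0,0,1],eef_pos=np.zeros(3)));zt=-7
    print((o+d*((zt-o[2])/d[:,2:])).round(1))
go(547,70,130,94)
E
```

```text
time: 15.3
eef_pos: [527.5, -181.6, 3.8]
eef_rot: [0.002, 1.0, -0.0, 0.0]
contact_force: [0.6, 1.1, 1.3]
finger_gap: 0.185
time: 15.9
eef_pos: [530.5, -183.0, 130.2]
eef_rot: [0.002, 1.0, -0.002, 0.005]
contact_force: [0.8, 0.3, -0.7]
finger_gap: 0.184
w11 89 [(np.int64(303), np.int64(341)), (np.int64(304), np.int64(341)), (np.int64(307), np.int64(338))]
[[85.3  0.4 -7. ]]
w12 92 [(np.int64(298), np.int64(337)), (np.int64(299), np.int64(336)), (np.int64(300), np.int64(335))]
[[84.   0.4 -7. ]]
turn [-0.003  0.006 -0.075] shift [-16.6 252.5  -3. ]
```

View pics/w12.png

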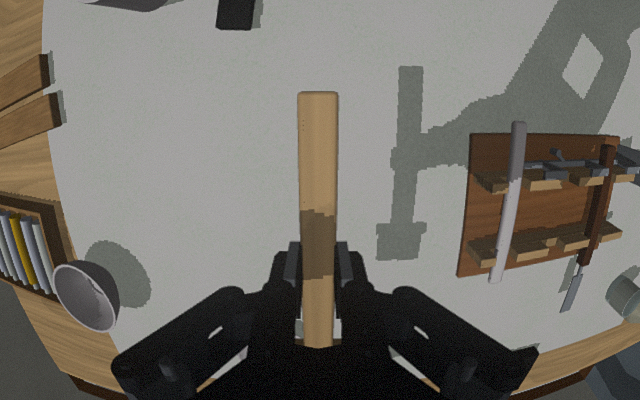

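```bash
python3 -c "
from h import *
go(560.9,70.8,120,94)"
```

```text
turn [-0.003  0.006 -0.075] shift [-30.5 253.4   7.1]
```

```bash
python3 -m inch '0 0 -0.01 -2 12 0 0.9; 0 0 -0.02 -5 40 0 0.9; 0 0 -0.03 -9 76 1 0.9; 0 0 -0.04 -13 112 2 0.9; 0 0 -0.05 -18 148 3 0.9; 0 0 -0.06 -22 184 4 0.9; 0 0 -0.07 -27 220 5 0.9; 0 0 -0.075 -30 243 6 0.9; 0 0 -0.075 -31 252 7 0.9; 0 0 -0.075 -31 253 7 0.9; 0 0 -0.075 -31 253 7 0.9; 0 0 -0.075 -31 253 7 0.9'
python3 - <<'E'
from h import *
c,st=snap('wrist','w13'); print(st['eef_pos'])
go(560.9,70.8,40,94)
E
```

```text
time: 17.15
eef_pos: [559.2, 70.3, 116.2]
eef_rot: [-0.034, 0.999, -0.0, -0.0]
contact_force: [0.5, 0.0, -0.9]
finger_gap: 0.18
[559.22424271  70.34523491 116.21777981]
turn [-0.    -0.    -0.001] shift [-1.6  0.4 76.4]
```

View pics/w13.png

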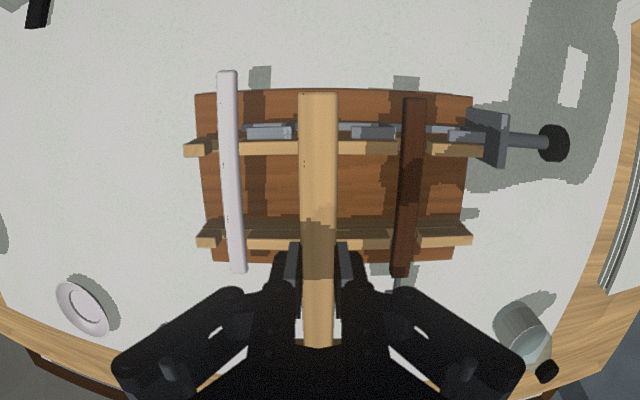

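```bash
python3 -m inch '0 0 0 -1 0.3 15 0.9; 0 0 0 -2 0.4 35 0.9; 0 0 0 -2 0.4 52 0.9; 0 0 0 -2 0.4 64 0.9; 0 0 0 -2 0.4 71 0.9; 0 0 0 -2 0.4 75 0.9; 0 0 0 -2 0.4 76 0.9; 0 0 0 -2 0.4 76 0.9; 0 0 0 -2 0.4 76 0.9'
python3 - <<'E'
from h import *
c,st=snap('wrist','w14'); go(560.9,70.8,31.8,94)
E
```

```text
time: 18.1
eef_pos: [562.1, 71.9, 41.5]
eef_rot: [-0.035, 0.999, -0.0, 0.001]
contact_force: [-0.5, 0.2, -0.4]
finger_gap: 0.189
turn [-0.     0.001  0.   ] shift [ 1.3 -1.   9.6]
```

View pics/w14.png

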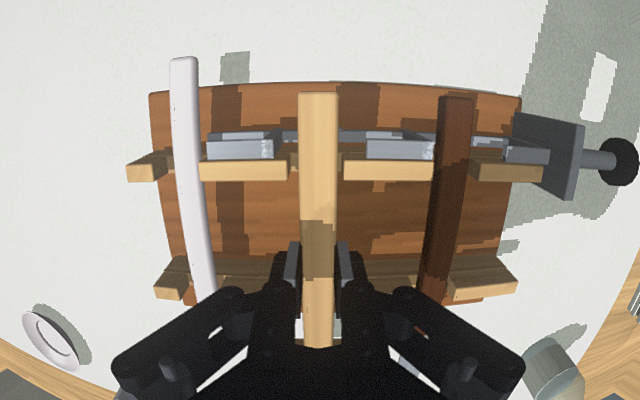

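The handle (299–337 px) is in the middle notch (288–343). I'll lower it with a 1 mm correction.

```bash
python3 -m inch '0 0 0 1 -1 2 0.9; 0 0 0 1 -1 4.5 0.9; 0 0 0 1 -1 6.5 0.9; 0 0 0 1 -1 8 0.9; 0 0 0 1 -1 8.5 0.9; 0 0 0 1 -1 8.5 0.9; 0 0 0 1 -1 8.5 0.9'
```

```text
time: 18.85
eef_pos: [560.6, 70.8, 32.1]
eef_rot: [-0.035, 0.999, -0.0, 0.0]
contact_force: [-0.4, 0.1, -1.0]
finger_gap: 0.185
```

```bash
python3 -m inch '0 0 0 0 0 0.6 0.9; 0 0 0 0 0 1.2 0.9; 0 0 0 0 0 1.2 0.9'
```

```text
time: 19.15
eef_pos: [560.8, 70.8, 31.8]
eef_rot: [-0.035, 0.999, -0.0, 0.0]
contact_force: [-2.9, -0.1, 4.6]
finger_gap: 0.186
```

```bash
python3 -m inch '0 0 0 0 0 0 0.7; 0 0 0 0 0 0 0.6; 0 0 0 0 0 0 0.55; 0 0 0 0 0 0 0.55; 0 0 0 0 0 -15 0.55; 0 0 0 0 0 -40 0.55; 0 0 0 0 0 -80 0.55; 0 0 0 0 0 -115 0.5; 0 0 0 0 0 -130 0.4;0 0 0 0 0 -130 0.4'
python3 - <<'E'
from h import *
c,st=snap('wrist','w15')
o=np.array([552.4,70.2]);a=np.radians(4.0);x=np.array([np.cos(a),np.sin(a)]);y=np.array([-x[1],x[0]])
k=o-50*x+197*y; print(k); go(k[0],k[1],150,4,st)
E
```

```text
time: 20.15
eef_pos: [562.5, 70.8, 164.7]
eef_rot: [-0.035, 0.999, -0.0, 0.003]
contact_force: [0.3, -0.1, -1.1]
finger_gap: 0.597
[488.77977216 263.23229421]
turn [0.005 0.006 1.571] shift [ 60.2 197.1  14.2]
```

View pics/w15.png

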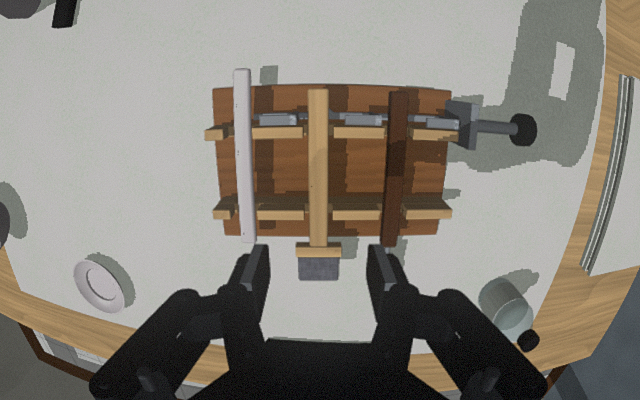

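Both tools lie in their notches and the hooks are clear of them. I'll go back to the knob, turning +1.57 rad.

```bash
python3 -m inch '0 0 0.13 5 16 1 0.3; 0 0 0.26 10 33 2 0.2; 0 0 0.39 15 50 3 0.2; 0 0 0.52 20 66 4 0.2; 0 0 0.65 25 82 5 0.2; 0 0 0.78 30 98 6 0.2; 0 0 0.91 35 115 7 0.2; 0 0 1.05 40 132 8 0.2; 0 0 1.18 45 148 10 0.2; 0 0 1.31 50 164 12 0.2; 0 0 1.44 55 181 13 0.2; 0 0 1.57 60 197 14 0.2'
python3 -m inch '0 0 0 0 0 0 0.2; 0 0 0 0 0 0 0.2; 0 0 0 0 0 0 0.2'
python3 - <<'E'
from h import *
c,st=snap('wrist','w16'); go(488.8,263.2,29,4,st); print(project(c,[488.8,263.2,50],st))
E
```

```text
time: 21.4
eef_pos: [484.8, 263.1, 143.4]
eef_rot: [0.684, 0.73, -0.003, -0.001]
contact_force: [0.1, 0.7, -0.2]
finger_gap: 0.801
time: 21.7
eef_pos: [486.5, 262.3, 145.7]
eef_rot: [0.681, 0.732, -0.001, -0.0]
contact_force: [-0.2, 1.2, -0.2]
finger_gap: 0.798
turn [-0.002  0.001  0.002] shift [  0.8   2.5 116.7]
[[321.34762087 195.00138555]]
```

View pics/w16.png

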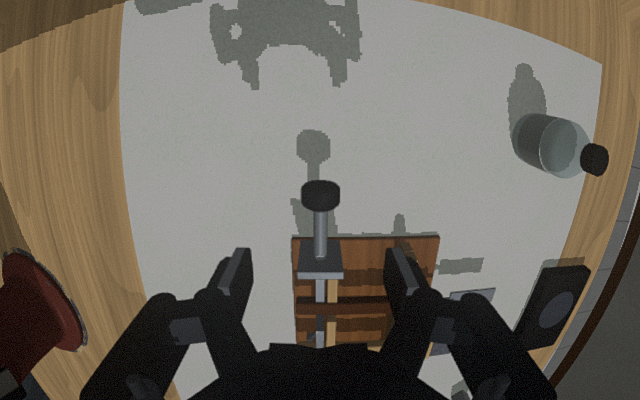

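The knob at (321,194) is where predicted. I'll descend with +2 mm in y and pinch.

```bash
python3 -m inch '0 0 0 0 1 25 0.2; 0 0 0 0 2 50 0.2; 0 0 0 0.5 2 75 0.2; 0 0 0 0.5 2 98 0.2; 0 0 0 0.5 2 110 0.2; 0 0 0 0.5 2 115 0.2; 0 0 0 0.5 2 115 0.2; 0 0 0 0.5 2 115 0.7; 0 0 0 0.5 2 115 0.7; 0 0 0 0.5 2 115 0.7; 0 0 0 0.5 2 115 0.7'
```

```text
time: 22.85
eef_pos: [488.2, 264.1, 33.6]
eef_rot: [0.681, 0.732, -0.001, -0.001]
contact_force: [-7.7, -1.5, 8.1]
finger_gap: 0.349
```

```bash
python3 -m inch '0 0 0 -5 0 0 0.7; 0 0 0 -10 0 0 0.7; 0 0 0 -15 0 0 0.7; 0 0 0 -20 0 0 0.7; 0 0 0 -25 0 0 0.7; 0 0 0 -29 0 0 0.7; 0 0 0 -31 0 0 0.7; 0 0 0 -31.5 0 0 0.7; 0 0 0 -31.5 0 0 0.7; 0 0 0 -31.5 0 0 0.7'
```

```text
time: 23.85
eef_pos: [490.3, 234.0, 33.5]
eef_rot: [0.682, 0.732, 0.001, -0.002]
contact_force: [-7.0, 4.0, 6.8]
finger_gap: 0.348
```

```bash
python3 -m inch '0 0 0 0 0 0 0.4; 0 0 0 0 0 0 0.2; 0 0 0 0 0 0 0.2; 0 0 0 0 0 -25 0.2; 0 0 0 0 0 -65 0.2; 0 0 0 0 0 -110 0.2; 0 0 0 25 0 -125 0.2; 0 0 0 60 0 -125 0.2; 0 0 0 90 0 -125 0.2; 0 0 0 100 0 -125 0.2; 0 0 0 100 0 -125 0.2'
python3 - <<'E'
from h import *
c,st=snap('wrist','w17'); print(st['eef_pos'],st['contact_force'])
c,st=snap('scene','s17');cv2.imwrite('pics/s17z.png',cv2.resize(c['img'][170:250,310:440,::-1],None,fx=6,fy=6,interpolation=cv2.INTER_CUBIC))
c,st=snap('top','top4')
cv2.imwrite('pics/topA4.png',cv2.resize(c['img'][140:250,195:315,::-1],None,fx=5,fy=5,interpolation=cv2.INTER_CUBIC))
E
```

```text
time: 24.95
eef_pos: [483.8, 332.7, 156.7]
eef_rot: [0.681, 0.732, -0.0, 0.0]
contact_force: [0.4, -0.2, 0.3]
finger_gap: 0.798
[483.7761206  332.71310691 156.67765797] [ 0.36826888 -0.1867483   0.29867521]
```

View pics/topA4.png

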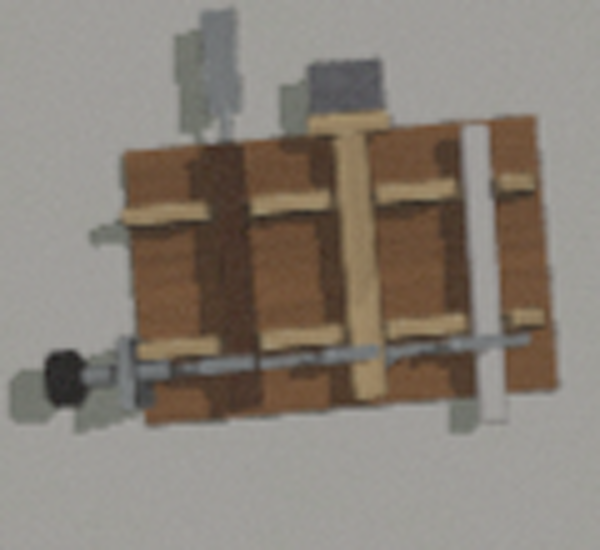

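View pics/s17z.png

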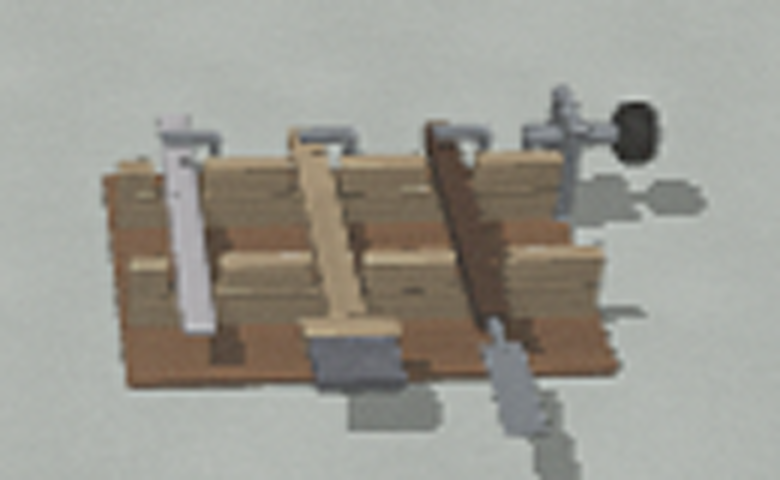

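View pics/top4.png

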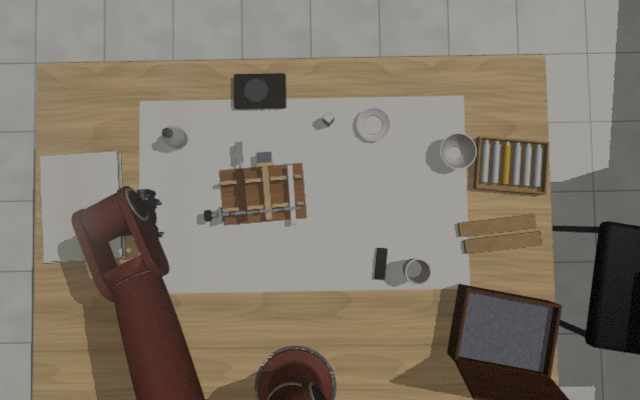

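The knob is back at its first pixel (66,378) and the hooks lie over all three. One last numeric check before handing in.

Run:
```python
from h import *
c,st=load('top4'); o=np.array([552.4,70.2]);a=np.radians(4.0);x=np.array([np.cos(a),np.sin(a)]);y=np.array([-x[1],x[0]])
for n,q,z in(('spat',[[225,143],[243,413]],42),('brush',[[350,130],[370,398]],40)):
    P=plane(c,np.array(q)/5+[194.6,139.6],z)[:,:2]-o; print(n,(P@x).round(1),(P@y).round(1))
r.hand_in()
```

```text
spat [ 75.  -77.4] [70.6 72.4]
brush [ 76.4 -75.2] [0. 1.]
the job is handed in; nothing more can be done
```

I pulled the knob out to its detent and laid the spatula in the near notches and the brush in the middle ones. I then pushed the knob home, let go, moved the gripper clear and handed the job in at about 25 s.

- **Setting down:** both tools were lowered until the contact force read about 5 N at the expected height, then released.
- **Position:** the last top view puts the middle of each handle within about 1.5 mm of midway between the combs. The spatula is at tray y ≈ 71 mm and the brush at about 0.5 mm. The wrist view had the spatula at y = 70.0 mm, and the difference is within calibration.
- **Knob and hooks:** the knob is back at its first pixel position. The scene view shows all three hooks over the spatula, brush and folder, and nothing else on the table looked moved.

No check failed.

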